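Tip the tall post down into the padded cradle

ROBOT

A 6-joint arm with a two-finger parallel gripper is mounted at the origin on a cart in front of the work surface, level with it; the furniture and walls round the work are solid. World frame = base frame: x ahead of the robot, y to its left, z up, the work surface at z = 0. Lengths are in m, angles in rad, forces in N, time in s.
With the tool pointing down it reaches from about 0.225 to 0.725 m from the base axis. Payload 3.1 kg.
Tool frame: the origin (TCP) lies on the mounting face of the last link; the fingertips stand 173 mm ahead of it and the grasp point (between the pads) lies 155 mm ahead of it; z points along the fingers, x is the direction in which the jaws open and shut, and the axes are right-handed (so a half turn about z gives the same grasp; the last joint's range is limited). The gripper opens to 85 mm and grips with 20 to 120 N. Pads are 22 mm wide; open, the fingers measure 114 mm over their backs; the gripper's body (76 mm by 85 mm) begins 54 mm behind the grasp point. The pads swing forward as they close: fully open they stand 13 mm farther back than shut.
Start: joints at [1.099, 0.048, 0.099, 1.622, 0, 1.443], TCP at [0.177, 0.494, 0.405] pointing down, gripper open.
Joint ranges: [-2.91, 2.91], [-0.99, 1.94], [-1.21, 1.42], [-2.12, 2.29], [-1.49, 1.47], [-3.14, 3.14]. Speed limits (rad/s): [2.79, 2.79, 3.14, 3.14, 3.14, 3.14].

INTERFACE

Orientations are given as a unit quaternion [x, y, z, w].
In Python, from plant import manip gives the robot as it stands.
- The arm moves only by the tool play_rows, never from a script. Its argument "deltas" is one flat list of numbers, 6 for each row, row after row: the shift along the world's x, y, z in mm, then the turn, a rotation vector about the world's x, y, z in degrees. A call has 1 to 20 rows; each row is the pose to reach, as a shift and turn from the pose commanded when the call began; what a row does not reach only later rows make up. A row lasts 1/12 s, in which the tool goes at most 41.7 mm and 7.16 degrees, less where a joint would pass 70% of its speed; a pose out of reach is approached as far as the arm can. A call with a gripper value outside its range is refused whole. "gripper" is the finger opening in mm, from 0 to 85.4, set as the call begins (left out, the last holds). The fingers move at their own pace and stop on an object; the grip force is fixed at half the most. Time passes only in rows, so rows that repeat a pose let the fingers close. It gives the time, the measured TCP pose, the force and the opening at its end, in the units of the state.
- manip.get_obs(): the state, without advancing time (a new reading comes with each control period).
- manip.get_image(name): name is "scene" or "top" or "wrist"; returns a dict with "img" (384x512x3 uint8, red, green, blue), "vfov" (degrees; the focal length in pixels is half the picture's height over the tangent of half this angle, whatever the lens; pixels are square), "cx", "cy" (the principal point, pixels), "distortion" ([k1, k2, p1, p2, k3] as OpenCV has them; the pictures are not rectified), "extrinsics" (4x4, takes a point from world to camera coordinates). Camera axes: x right, y down, z forward; pixel columns grow to the right and rows downward; lengths in m; the calibration is good to about 2 mm. A picture is of the moment at which its call begins. There is no depth.
- manip.job_done(): hands the job in, once; it reports no verdict.
The state is a dict: "time": time; "joints": joint angles; "qvel": joint speeds; "joint_efforts": joint torques, N m; "ee_pos": TCP position; "eef_rot": TCP orientation; "ft_force": force on the tool from outside, world axes, zero at the start; "ft_torque": the same for the moment, N m; "opening": finger opening in m.
Only numpy, scipy, OpenCV 4.12 (cv2) and the standard library are available. Lean on these libraries where they do the work, as an engineer would, in place of code of your own. Each camera call takes 0.05 s, during which the arm holds its last target. There are 200 camera calls.

TASK

Using only the fingertips, tip the tall oak display post over the front edge of the felt-topped cradle so that it comes down gently on its side on the felt, head pointing away from you, and then push its foot until its head is up against the cradle's end stop. Only push and press the post, never grip, lift or carry it, leave the other things on the table where they are, and finish with the hand clear.

Things in the scene. Friction and masses are not known exactly. Their poses are not given: they have to be found in the camera images.
- post: tall oak display post with dark ends and thin brass lines: a square-edged bar 50 (its x) x 56 (y) x 170 mm (z), about 0.35 kg, mass centre half-way up. Loose; starts upright, 8 to 30 mm in front of the cradle's front board, turned at most 5 degrees from square to it. Origin at the centre of its foot face; z runs from foot to head
- post_centre (a point): centre of the post, 85 mm from the foot
- post_head (a point): centre of the post's head face (the top when it stands)
- cradle: pale wooden cradle fixed to the table, 155 mm long (x), 108 wide (y). Origin on the table under its centre; x points from its front (robot side) to the end stop, z up. Felt deck 50 mm above the table, from the front edge at x = -75 mm to the stop at x = +65 mm, 84 mm wide between two cheeks 12 mm thick that rise 12 mm above it. A grippy black rubber strip forms the front edge, over an upright board
- front_edge (a point): middle of the cradle's front upper edge, 50 mm up. A post pushed low slides squarely up to the board below it; pushed near its top it then turns about this edge, resisting until tilted some 45 to 65 degrees, and soon goes down by itself. Lying, its foot end overhangs this edge by some 50 to 75 mm and its head is some 25 to 45 mm short of the stop
- stop_face (a point): on the end stop's face towards the robot, 70 mm above the table, mid-width; axes as the cradle's. The stop is 84 mm wide, 15 mm thick and rises 40 mm above the felt
- hexagon_block: bystander: hexagonal oak block with a black band, 56x62x47 mm, loose; origin under its centre
- green_bracelet: bystander: bracelet of dark green beads lying flat, 68 mm across, 11 mm high, loose; origin under its centre
- round_tin: bystander: small round silver tin, 58 mm across, 23 mm high, loose; origin under its centre

How it is judged:
On the way, in this order (a step that is already met when the one before it is completed fails the run):
1. the post leans forward against the cradle's front edge (angle between post's own z axis and vertical above 0.35 rad and contact force between post and cradle above 0.2 N and x of post_head in the frame of cradle above -0.07 m), for 0.05 s.
2. the post lies on its side on the felt, head towards the stop (angle between post's own z axis and vertical between 1.48 and 1.66 rad and x of post_head in the frame of cradle above -0.01 m and height (world z) of post_centre between 0.065 and 0.085 m), for 0.2 s.
At the end, for the whole second after the job is handed in: the post lies level on the felt between the cheeks (within 4 degrees of level, within 11 degrees of the cradle's length), its head within 8 mm of the end stop, at rest (angle between post's own z axis and vertical between 1.5 and 1.64 rad and x of post_head in the frame of stop_face between -0.008 and 0.01 m and angle between the z axis of post and the x axis of cradle, either way round below 0.2 rad and y of post_centre in the frame of cradle between -0.018 and 0.018 m and height (world z) of post_centre between 0.068 and 0.083 m and linear speed of post below 0.02 m/s and angular speed of post below 0.1 rad/s); the robot touches nothing.
It fails at once if the post is swung down or dropped hard (it turns faster than 6.5 rad/s) (angular speed of post above 6.5 rad/s).
It fails at once if the post is lifted (its centre more than 10 mm up while upright, or more than 110 mm above the table at any time) ((angle between post's own z axis and vertical below 0.3 rad and height (world z) of post_centre above 0.098 m) or height (world z) of post_centre above 0.11 m).
It fails at once if the post falls over on the table (angle between post's own z axis and vertical above 1.2 rad and height (world z) of post_centre below 0.05 m).
It fails at once if a bystander (hexagonal block, green bracelet or tin) is moved more than 15 mm (distance of any of hexagon_block, green_bracelet, round_tin from where it was at the start of the episode above 0.015 m).
It also fails if it takes over 58 s, if anything falls off the work surface, if the arm or the gripper's body presses on something with over 40 N, if the wrist force passes 120 N, or if a joint passes its speed limit or range.

## Working session

There is one attempt and no reset: what is moved stays moved. The work goes in short steps, Python scripts to look and compute and a tool call to move; the robot and the scene stay as the last step left them, time stands still between calls to the robot, and variables do not carry over. Pictures are saved under pics/ and viewed, about 8 in all and at most 12, crops included, and the job is handed in when it is done.

Besides the shell and the picture viewer there is one more tool, called as a command line: name --argument value ..., lists and objects as JSON in quotes. play_rows: Moves the arm, as the interface text tells. Its arguments: {"type":"object","properties":{"deltas":{"type":"array","items":{"type":"number"}},"gripper":{"type":"number"}},"required":["deltas"]}

```bash
mkdir -p pics
cat > h.py <<'E'
import numpy as np,cv2
from plant import manip
def grab(n):
    d=manip.get_image(n);im=d["img"];h=im.shape[0];f=h/2/np.tan(np.radians(d["vfov"])/2)
    K=np.array([[f,0,d["cx"]],[0,f,d["cy"]],[0,0,1]]);return im[:,:,::-1].copy(),K,np.array(d["distortion"],float),np.array(d["extrinsics"])
def ray(px,K,D,E,z):
    u=cv2.undistortPoints(np.array([[px]],float),K,D)[0,0];R,t=E[:3,:3],E[:3,3]
    d=R.T@np.array([u[0],u[1],1]);c=-R.T@t;return c+d*(z-c[2])/d[2]
def proj(P,K,D,E):
    return cv2.projectPoints(np.array(P,float).reshape(-1,1,3),cv2.Rodrigues(E[:3,:3])[0],E[:3,3],K,D)[0][:,0]
E
python3 - <<'E'
from h import *
import pickle
s={}
for n in("top","scene"):
    s[n]=grab(n);cv2.imwrite(f"pics/{n}0.png",cv2.resize(s[n][0],(800,600),interpolation=cv2.INTER_CUBIC))
    print(n,s[n][1][0,0],s[n][3].round(3))
pickle.dump(s,open("s0.pkl","wb"))
o=manip.get_obs();print(o["time"],o["ee_pos"],o["eef_rot"],o["ft_force"])
E
```

```text
top 447.2891731283072 [[-0.016 -1.    -0.019  0.047]
 [-0.998  0.017 -0.056  0.545]
 [ 0.057  0.018 -0.998  1.375]
 [ 0.     0.     0.     1.   ]]
scene 379.1351219647529 [[ 0.888 -0.459  0.006 -0.468]
 [-0.202 -0.404 -0.892  0.242]
 [ 0.412  0.791 -0.452  0.782]
 [ 0.     0.     0.     1.   ]]
0.1 [0.17688664 0.49410822 0.4036096 ] [ 8.17623416e-01  5.75752337e-01 -9.72927726e-04  5.00028389e-04] [0.3186572  0.5588921  0.11285061]
```

View pics/top0.png

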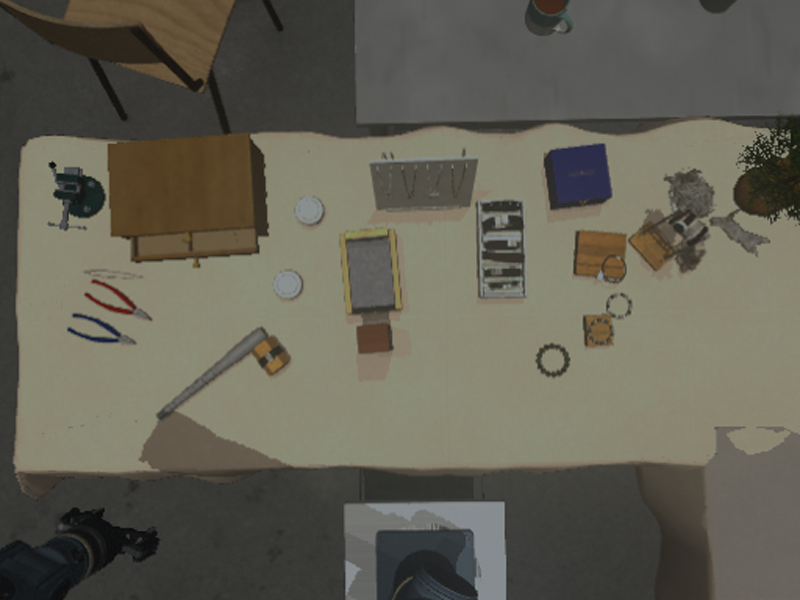

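View pics/scene0.png

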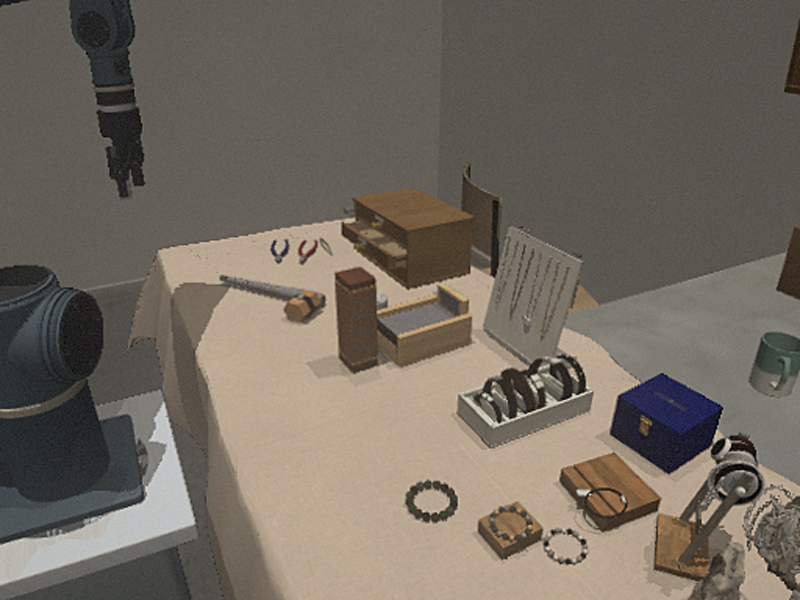

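The top view shows the cradle at about (372,272), the post in front of it at about (375,338), the hexagonal block at (270,354) and the bracelet at (552,360). I'll enlarge the cradle and post.

Run:
```python
import pickle,cv2
s=pickle.load(open("s0.pkl","rb"));im=s["top"][0][140:250,205:270]
import numpy as np
a=cv2.convertScaleAbs(cv2.resize(im[0:58],None,fx=8,fy=8,interpolation=cv2.INTER_CUBIC),alpha=1.6)
b=cv2.convertScaleAbs(cv2.resize(s["top"][0][192:250,205:240],None,fx=8,fy=8,interpolation=cv2.INTER_CUBIC),alpha=1.6)
cv2.imwrite("pics/c0.png",np.hstack([a,b])[:, :800])
```

```text
(no output)
```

View pics/c0.png

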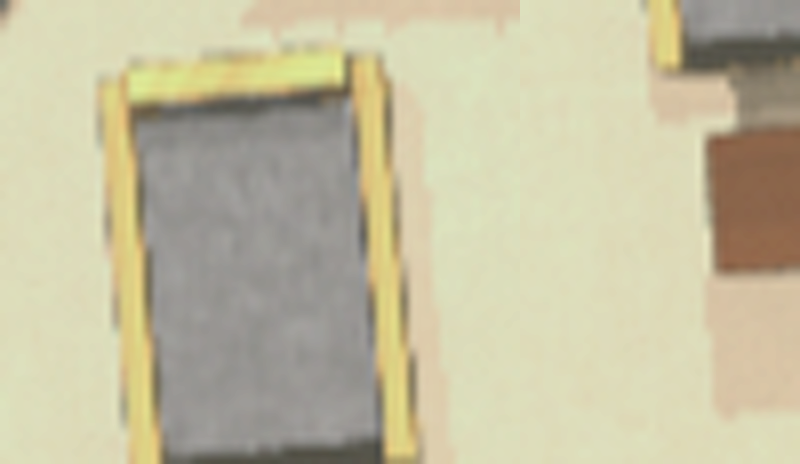

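Run:
```python
import pickle,cv2
from h import *
s=pickle.load(open("s0.pkl","rb"));im,K,D,E=s["top"]
print("cam",-E[:3,:3].T@E[:3,3])
q=[(105/8+205,82/8+140),(380/8+205,55/8+140),(417/8+205,458/8+140),(222.1,200.5)]
P=np.array([ray(p,K,D,E,.062) for p in q]);print(P.round(4));c=P.mean(0)
ax=(P[0]+P[1]-P[2]-P[3])[:2];ay=(P[0]-P[1]+P[3]-P[2])[:2]
print(c,np.linalg.norm(ax)/2,np.linalg.norm(ay)/2,np.degrees(np.arctan2(ax[1],ax[0])),np.degrees(np.arctan2(-ay[0],ay[1])))
cr=im[195:250,215:265]
hs=cv2.cvtColor(cr,cv2.COLOR_BGR2HSV);m=((hs[...,2]<115)&(hs[...,1]>90)).astype(np.uint8)
n,l,st,ce=cv2.connectedComponentsWithStats(m);k=1+st[1:,4].argmax();print(st[k])
a=cv2.convertScaleAbs(cv2.resize(cr,None,fx=10,fy=10,interpolation=cv2.INTER_CUBIC),alpha=2)
cv2.imwrite("pics/c1.png",a)
for n_,p in(("hex",(270,354)),("brac",(552,360)),("tin",(288,284)),("tin2",(309,210))): print(n_,ray((p[0]*.64,p[1]*.64),K,D,E,.02).round(3))
```

```text
cam [0.4666616  0.01223206 1.40381662]
[[0.6775 0.1511 0.062 ]
 [0.6857 0.0468 0.062 ]
 [0.533  0.0353 0.062 ]
 [0.525  0.1408 0.062 ]]
[0.60528149 0.09351468 0.062     ] 0.15298629418844573 0.10519251334976569 4.073004927535929 4.422167979690127
[ 14  12  20  19 332]
hex [0.449 0.299 0.02 ]
brac [ 0.428 -0.258  0.02 ]
tin [0.587 0.262 0.02 ]
tin2 [0.735 0.219 0.02 ]
```

View pics/c1.png

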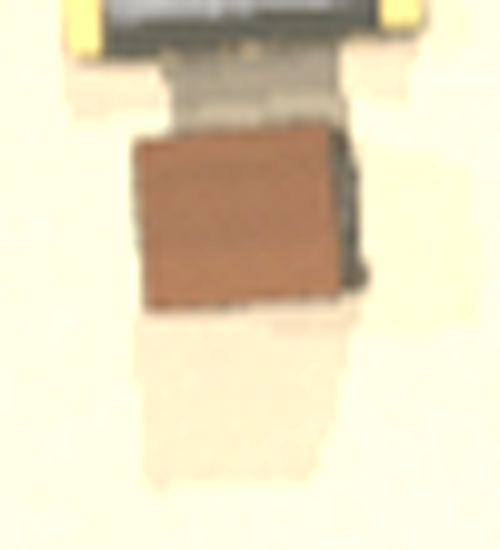

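Run:
```python
import pickle
from h import *
im,K,D,E=pickle.load(open("s0.pkl","rb"))["top"]
P=np.array([ray((a/10+215-.45,b/10+195-.45),K,D,E,.17) for a,b in((135,140),(332,125),(343,292),(147,308))])
print(P.round(4),P.mean(0));x=(P[0]+P[1]-P[2]-P[3])[:2]/2;y=(P[0]-P[1]+P[3]-P[2])[:2]/2
print(np.linalg.norm(x),np.linalg.norm(y),np.degrees(np.arctan2(x[1],x[0])),np.degrees(np.arctan2(-y[0],y[1])))
a=np.radians(4.2);u=np.array([np.cos(a),np.sin(a)]);v=np.array([-u[1],u[0]]);d=P.mean(0)[:2]-np.array([.605,.0935]);print("in cradle",d@u,d@v)
o=manip.get_obs();from scipy.spatial.transform import Rotation as R
print(R.from_quat(o["eef_rot"]).as_matrix().round(3))
```

```text
[[0.4978 0.1143 0.17  ]
 [0.501  0.0598 0.17  ]
 [0.455  0.0575 0.17  ]
 [0.4514 0.1116 0.17  ]] [0.47629029 0.08577756 0.17      ]
0.04626059741933751 0.05440719370917433 3.1269884435231248 3.561074368693015
in cradle -0.1289296364901227 0.0017247610409718787
[[ 0.337  0.941 -0.001]
 [ 0.941 -0.337 -0.002]
 [-0.002 -0.    -1.   ]]
```

play_rows --deltas '[103,-422,-100,0,0,-66,103,-422,-100,0,0,-66,103,-422,-100,0,0,-66,103,-422,-100,0,0,-66,103,-422,-100,0,0,-66,103,-422,-100,0,0,-66,103,-422,-100,0,0,-66,103,-422,-100,0,0,-66,103,-422,-100,0,0,-66,103,-422,-100,0,0,-66,103,-422,-100,0,0,-66,103,-422,-100,0,0,-66,103,-422,-100,0,0,-66,103,-422,-100,0,0,-66]' --gripper 0

```text
time: 1.27
ee_pos: [0.2798, 0.0724, 0.3046]
eef_rot: [0.999, 0.037, -0.0, -0.0]
ft_force: [-0.7, 0.4, 0.4]
opening: -0.0001
```

play_rows --deltas '[0,0,0,4,-54.9,0,0,0,0,4,-54.9,0,0,0,0,4,-54.9,0,0,0,0,4,-54.9,0,0,0,0,4,-54.9,0,0,0,0,4,-54.9,0,0,0,0,4,-54.9,0,0,0,0,4,-54.9,0,0,0,0,4,-54.9,0,0,0,0,4,-54.9,0,0,0,0,4,-54.9,0]'

```text
time: 2.18
ee_pos: [0.3708, 0.1151, 0.3193]
eef_rot: [0.893, 0.034, 0.449, -0.013]
ft_force: [-0.2, -0.5, 0.6]
opening: 0.0002
```

```bash
cat >> h.py <<'E'
def st():
    from scipy.spatial.transform import Rotation as R
    o=manip.get_obs();M=R.from_quat(o["eef_rot"]).as_matrix()
    print("t",o["time"],"tcp",o["ee_pos"].round(4) if hasattr(o["ee_pos"],"round") else o["ee_pos"],"F",np.round(o["ft_force"],2),"op",o["opening"],"j",np.round(o["joints"],2))
    p=np.array(o["ee_pos"]);print("toolx",M[:,0].round(3),"toolz",M[:,2].round(3),"tilt",np.degrees(np.arctan2(np.hypot(*M[:2,2]),-M[2,2])).round(1),"tip173",(p+.173*M[:,2]).round(4))
E
python3 -c "
from h import *
st()"
```

```text
t 2.1833 tcp [0.3708 0.1151 0.3193] F [-0.18 -0.54  0.59] op 0.00018884200014312815 j [ 0.15 -0.99 -0.97  0.66 -0.07  1.61]
toolx [0.594 0.049 0.803] toolz [ 0.801  0.053 -0.596] tilt 53.4 tip173 [0.5094 0.1243 0.2162]
```

play_rows --deltas '[0,0,0,-1.1,15,0,0,0,0,-1.1,15,0,0,0,0,-1.1,15,0,0,0,0,-1.1,15,0,0,0,0,-1.1,15,0]'

```text
time: 2.6
ee_pos: [0.3716, 0.1134, 0.3207]
eef_rot: [0.943, 0.034, 0.33, -0.007]
ft_force: [-0.3, -0.7, -0.4]
opening: 0.0
```

```bash
python3 -c "
from h import *
st()"
```

```text
t 2.6 tcp [0.3716 0.1134 0.3207] F [-0.28 -0.65 -0.4 ] op 2.0412597470166366e-05 j [ 0.14 -0.8  -0.79  0.91 -0.05  1.62]
toolx [0.779 0.06  0.624] toolz [ 0.623  0.036 -0.782] tilt 38.6 tip173 [0.4794 0.1195 0.1855]
```

play_rows --deltas '[-30,-21,0,0,0,0,-62,-42,0,0,0,0,-62,-42,0,0,0,0,-62,-42,0,0,0,0]'

```text
time: 2.93
ee_pos: [0.3268, 0.0754, 0.3237]
eef_rot: [0.946, 0.033, 0.322, -0.005]
ft_force: [0.4, -0.4, -0.2]
opening: -0.0001
```

```bash
python3 -c "
from h import *
st()"
```

```text
t 2.9333 tcp [0.3268 0.0754 0.3237] F [ 0.43 -0.44 -0.18] op -6.492029789299393e-05 j [ 0.02 -0.99 -0.86  1.05  0.02  1.53]
toolx [0.79  0.058 0.61 ] toolz [ 0.609  0.03  -0.792] tilt 37.6 tip173 [0.4322 0.0806 0.1866]
```

play_rows --deltas '[0,0,-30,0,0,0,0,0,-60,0,0,0,0,0,-90,0,0,0,0,0,-90,0,0,0,0,0,-90,0,0,0]'

```text
time: 3.35
ee_pos: [0.3318, 0.078, 0.2317]
eef_rot: [0.948, 0.034, 0.317, -0.005]
ft_force: [-0.1, 0.0, 1.5]
opening: 0.0001
```

```bash
python3 -c "
from h import *
st()"
```

```text
t 3.35 tcp [0.3318 0.078  0.2317] F [-0.07  0.04  1.46] op 0.00010777105161910989 j [ 0.03 -0.99 -1.04  0.88  0.01  1.53]
toolx [0.797 0.061 0.602] toolz [ 0.601  0.03  -0.799] tilt 37.0 tip173 [0.4358 0.0832 0.0935]
```

```bash
cat > kin.py <<'E'
import numpy as np
from scipy.optimize import least_squares
D=[([1.099,.048,.099,1.622],[.177,.494,.405]),([.15,-.99,-.97,.66],[.3708,.1151,.3193]),([.14,-.8,-.79,.91],[.3716,.1134,.3207]),([.02,-.99,-.86,1.05],[.3268,.0754,.3237]),([.03,-.99,-1.04,.88],[.3318,.078,.2317])]
def fk(q,p):
    h,L1,c1,L2,c2,Lw=p;a=q[1]+c1;b=q[1]-q[2]+c2;s=q[1]-q[2]+q[3]
    return np.array([L1*np.sin(a)+L2*np.cos(b)+Lw*np.cos(s),h+L1*np.cos(a)-L2*np.sin(b)-Lw*np.sin(s)])
def rz(P): return np.array([np.sqrt(P[0]**2+P[1]**2-.065**2),P[2]])
r=least_squares(lambda p:np.concatenate([fk(q,p)-rz(P) for q,P in D]),[.2,.28,0,.25,0,.15])
p=r.x
def best(x,z,y=.075):
    "largest tilt deg reachable at TCP (x,z)"
    out=[]
    for t in range(0,80,5):
        s=np.pi/2-np.radians(t)
        f=lambda q:fk([0,q[0],q[1],s-q[0]+q[1]],p)-rz([x,y,z])
        R=least_squares(f,[-.7,-.8],bounds=([-.985,-1.2],[1.9,1.4]))
        if R.cost<1e-6: out.append(t)
    return out
if __name__=="__main__":
    print(p.round(3),np.abs(r.fun).max())
    for tipx in(.42,.45,.48,.50,.53,.56):
        for tipz in(.035,.08,.12,.15):
            ok=[]
            for t in range(0,80,5):
                a=np.radians(t)
                if t in best(tipx-.173*np.sin(a),tipz+.173*np.cos(a)): ok.append(t)
            print(tipx,tipz,ok)
E
python3 kin.py
```

```text
[ 0.227  0.379  0.     0.504 -0.038  0.245] 0.0020419779584344155
0.42 0.035 [0, 5, 10, 15, 20, 25, 30]
0.42 0.08 [0, 5, 10, 15, 20, 25, 30]
0.42 0.12 [0, 5, 10, 15, 20, 25, 30]
0.42 0.15 [0, 5, 10, 15, 20, 25, 30]
0.45 0.035 [0, 5, 10, 15, 20, 25, 30, 35, 40]
0.45 0.08 [0, 5, 10, 15, 20, 25, 30, 35]
0.45 0.12 [0, 5, 10, 15, 20, 25, 30, 35]
0.45 0.15 [0, 5, 10, 15, 20, 25, 30, 35]
0.48 0.035 [0, 5, 10, 15, 20, 25, 30, 35, 40]
0.48 0.08 [0, 5, 10, 15, 20, 25, 30, 35, 40, 45]
0.48 0.12 [0, 5, 10, 15, 20, 25, 30, 35, 40]
0.48 0.15 [0, 5, 10, 15, 20, 25, 30, 35, 40]
0.5 0.035 [0, 5, 10, 15, 20, 25, 30, 35, 40, 45]
0.5 0.08 [0, 5, 10, 15, 20, 25, 30, 35, 40, 45, 50]
0.5 0.12 [0, 5, 10, 15, 20, 25, 30, 35, 40, 45]
0.5 0.15 [0, 5, 10, 15, 20, 25, 30, 35, 40, 45]
0.53 0.035 [0, 5, 10, 15, 20, 25, 30, 35, 40, 45, 50]
0.53 0.08 [0, 5, 10, 15, 20, 25, 30, 35, 40, 45, 50]
0.53 0.12 [0, 5, 10, 15, 20, 25, 30, 35, 40, 45, 50, 55]
0.53 0.15 [0, 5, 10, 15, 20, 25, 30, 35, 40, 45, 50, 55]
0.56 0.035 [0, 5, 10, 15, 20, 25, 30, 35, 40, 45, 50, 55]
0.56 0.08 [0, 5, 10, 15, 20, 25, 30, 35, 40, 45, 50, 55]
0.56 0.12 [0, 5, 10, 15, 20, 25, 30, 35, 40, 45, 50, 55, 60]
0.56 0.15 [0, 5, 10, 15, 20, 25, 30, 35, 40, 45, 50, 55, 60]
```

play_rows --deltas '[0,0,-18,0,0,0,0,0,-36,0,0,0,0,0,-53,0,0,0,0,0,-53,0,0,0]'

```text
time: 3.68
ee_pos: [0.3333, 0.0778, 0.1832]
eef_rot: [0.947, 0.033, 0.32, -0.005]
ft_force: [-0.6, -0.8, -0.4]
opening: 0.0
```

play_rows --deltas '[3,0.2,0,0,0,0,6,0.4,0,0,0,0,9,0.7,0,0,0,0,12,0.9,0,0,0,0,15,1.1,0,0,0,0,18,1.3,0,0,0,0,21,1.5,0,0,0,0,24,1.8,0,0,0,0,27,2,0,0,0,0,30,2.2,0,0,0,0]'

```text
time: 4.52
ee_pos: [0.3654, 0.0799, 0.1883]
eef_rot: [0.946, 0.033, 0.323, -0.004]
ft_force: [-49.8, -3.5, 42.4]
opening: -0.0001
```

Run:
```python
from h import *
st()
im,K,D,E=grab("wrist");t=grab("scene")[0][150:270,180:310]
cv2.imwrite("pics/w1.png",np.hstack([cv2.resize(im,(400,300)),cv2.resize(t,(400,369),interpolation=cv2.INTER_CUBIC)[:300]]))
```

```text
t 4.5167 tcp [0.3654 0.0799 0.1883] F [-49.84  -3.48  42.43] op -0.00013508584865337106 j [ 0.03 -0.82 -1.06  0.67  0.01  1.54]
toolx [0.789 0.06  0.611] toolz [ 0.611  0.029 -0.791] tilt 37.7 tip173 [0.471  0.0849 0.0514]
```

View pics/w1.png

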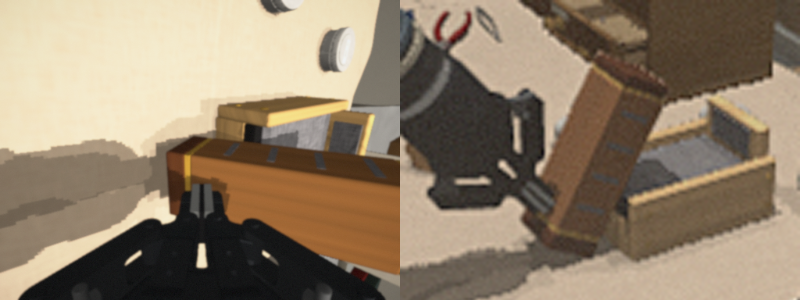

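The right half shows the post already leaning about 25 to 30° onto the front edge, with the fingers low on its back and a high force (50 N). I'll ease off a little and measure the pose.

play_rows --deltas '[-1,0,0,0,0,0,-2,0,0,0,0,0,-2,0,0,0,0,0]'

```text
time: 4.87
ee_pos: [0.3638, 0.0799, 0.1881]
eef_rot: [0.945, 0.033, 0.325, -0.004]
ft_force: [-12.5, -1.1, 16.4]
opening: 0.0002
```

Run:
```python
from h import *
import pickle
st()
s=grab("scene");pickle.dump(s,open("s1.pkl","wb"))
cv2.imwrite("pics/s1.png",cv2.convertScaleAbs(cv2.resize(s[0][155:265,190:310],None,fx=5,fy=5,interpolation=cv2.INTER_CUBIC),alpha=1.5))
```

```text
t 4.8667 tcp [0.3638 0.0799 0.1881] F [-12.51  -1.12  16.39] op 0.00020923738341953527 j [ 0.03 -0.83 -1.07  0.67  0.01  1.54]
toolx [0.787 0.06  0.614] toolz [ 0.613  0.029 -0.789] tilt 37.9 tip173 [0.4699 0.0849 0.0516]
```

View pics/s1.png

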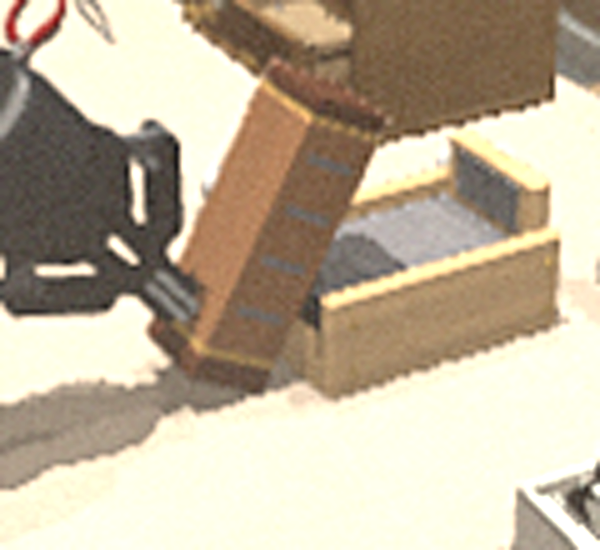

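```bash
cat > fit.py <<'E'
from h import *
import pickle
from scipy.optimize import least_squares
def pts(q,c):
    X,Y,Z,t,yaw=q;a=np.radians(yaw);u=np.array([np.cos(a),np.sin(a),0]);v=np.array([-u[1],u[0],0]);w=np.array([0,0,1.])
    ax=u*np.sin(t)+w*np.cos(t);n=u*np.cos(t)-w*np.sin(t)
    return np.array([np.array([X,Y,Z])+ax*s+n*d+v*e for s,d,e in c])
B,F,L,R_=-.025,.025,.028,-.028
def fit(s,cor,px,q0,yawfree=False):
    im,K,D,E=s
    f=lambda q:np.concatenate([(proj(pts(q,cor),K,D,E)-px).ravel(),[(q[4]-4.2)*(.5)]])
    r=least_squares(f,q0,x_scale=[.01,.01,.01,.1,1]);q=r.x
    o=np.array([.6025,.0933]);a=np.radians(4.2);u=np.array([np.cos(a),np.sin(a)]);v=np.array([-u[1],u[0]])
    h=pts(q,[(.17,0,0),(.085,0,0)]);
    print("foot",q[:3].round(4),"tilt",np.degrees(q[3]).round(1),"yaw",q[4].round(1),"resid px",r.fun.round(1))
    print("head cradle x,y",((h[0,:2]-o)@u).round(4),((h[0,:2]-o)@v).round(4),"centre",((h[1,:2]-o)@u).round(4),((h[1,:2]-o)@v).round(4),"z",h[1,2].round(4))
    return q
E
python3 - <<'E'
from fit import *
s=pickle.load(open("s1.pkl","rb"))
px=np.array([(262,388),(195,378),(150,332),(272,62),(318,105),(388,122)])/5+[190,155]-.4
fit(s,[(0,F,R_),(0,B,R_),(0,B,L),(.17,B,L),(.17,B,R_),(.17,F,R_)],px,[.48,.085,.0,.4,4.2])
E
```

```text
foot [ 0.497   0.1231 -0.0118] tilt 28.5 yaw 3.8 resid px [ 0.4  0.5 -0.2 -0.3  0.  -0.2 -0.5  0.7  0.3 -0.8 -0.   0.3 -0.2]
head cradle x,y -0.022 0.0369 centre -0.0625 0.0372 z 0.0629
```

Run:
```python
from fit import *
s=pickle.load(open("s1.pkl","rb"));im,K,D,E=s
# check calibration: cradle right cheek upper corners & front bottom
o=np.array([.6025,.0933]);a=np.radians(4.2);u=np.array([np.cos(a),np.sin(a)]);v=np.array([-u[1],u[0]])
W=lambda x,y,z:[*(o+u*x+v*y),z]
print(((proj([W(-.075,-.054,.062),W(.08,-.054,.062),W(-.075,-.054,0),W(.08,-.054,0),W(.065,-.042,.09)],K,D,E)-[190,155]+.4)*5).round(0))
px=np.array([(262,388),(195,378),(150,332),(272,62),(318,105),(388,122)])/5+[190,155]-.4
cor=[(0,F,R_),(0,B,R_),(0,B,L),(.17,B,L),(.17,B,R_),(.17,F,R_)]
for Y in(.085,.088):
    f=lambda q:(proj(pts([q[0],Y,q[1],q[2],4.2],cor),K,D,E)-px).ravel()
    r=least_squares(f,[.48,.0,.4]);q=r.x;h=pts([q[0],Y,q[1],q[2],4.2],[(.17,0,0),(.085,0,0)])
    print(q.round(4),np.degrees(q[2]),r.fun.round(1),[(p[:2]-o)@u for p in h],h[:,2])
```

```text
[[330. 307.]
 [565. 235.]
 [330. 405.]
 [559. 329.]
 [534. 189.]]
[0.4803 0.0101 0.4915] 28.161810822585927 [ 0.7  2.  -0.6  1.2 -0.8  0.9 -0.7 -0.8  0.8 -2.   1.  -0.8] [np.float64(-0.042290500994413775), np.float64(-0.08240737703200689)] [0.15996327 0.08502572]
[0.4816 0.0084 0.4922] 28.200036146077064 [ 0.6  1.9 -0.5  1.1 -0.8  0.8 -0.7 -0.7  0.7 -1.9  0.9 -0.7] [np.float64(-0.04066705133021634), np.float64(-0.08083391360290461)] [0.15818233 0.08327156]
```

play_rows --deltas '[-2,0,0,0,0,0,-4,0,0,0,0,0,-6,-0.4,0,0,0,0,-8,-0.6,0,0,0,0,-10,-0.7,0,0,0,0,-14,-1,0,0,0,0,-20,-1.5,0,0,0,0,-28,-2,0,0,0,0,-28,-2,0,0,0,0]'

```text
time: 5.67
ee_pos: [0.332, 0.0777, 0.181]
eef_rot: [0.947, 0.033, 0.319, -0.004]
ft_force: [0.2, 0.8, 0.4]
opening: -0.0001
```

Run:
```python
from h import *
import pickle
st()
s=grab("scene");pickle.dump(s,open("s2.pkl","wb"))
cv2.imwrite("pics/s2.png",cv2.convertScaleAbs(cv2.resize(s[0][155:265,190:310],None,fx=4,fy=4,interpolation=cv2.INTER_CUBIC),alpha=1.5))
```

```text
t 5.6667 tcp [0.332  0.0777 0.181 ] F [0.16 0.85 0.45] op -0.00010388315854114276 j [ 0.03 -0.98 -1.13  0.77  0.01  1.53]
toolx [0.795 0.06  0.604] toolz [ 0.603  0.029 -0.797] tilt 37.2 tip173 [0.4364 0.0828 0.0431]
```

View pics/s2.png

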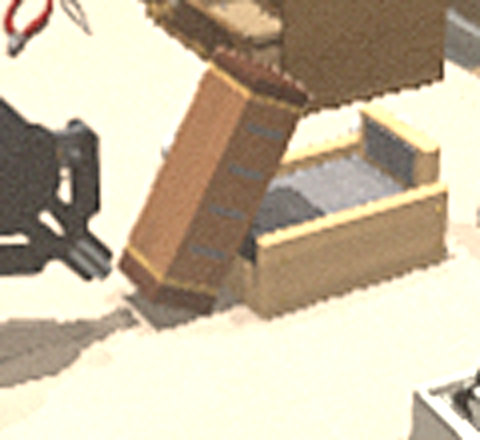

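The post stays leaning on the edge without support: foot corner at (210,312), head at (300,100) in the crop. Next I'll open the jaws and raise the hand for the two-finger push.

play_rows --deltas '[0,0,12,0,0,0,0,0,24,0,0,0,0,0,36,0,0,0,0,0,36,0,0,0,0,0,36,0,0,0,0,0,36,0,0,0,0,0,36,0,0,0,0,0,36,0,0,0]' --gripper 85

```text
time: 6.38
ee_pos: [0.3326, 0.0777, 0.2165]
eef_rot: [0.947, 0.033, 0.318, -0.004]
ft_force: [0.3, -0.2, 0.6]
opening: 0.0852
```

play_rows --deltas '[10,0.7,0,0.2,-2.5,0,20,1.5,0,0.2,-2.5,0,20,1.5,0,0.2,-2.5,0]'

```text
time: 6.63
ee_pos: [0.3534, 0.0793, 0.2173]
eef_rot: [0.94, 0.033, 0.34, -0.005]
ft_force: [0.3, 0.4, 0.0]
opening: 0.0849
```

Run:
```python
from h import *
st()
s=grab("scene")
cv2.imwrite("pics/s3.png",cv2.convertScaleAbs(cv2.resize(s[0][145:265,160:310],None,fx=4,fy=4,interpolation=cv2.INTER_CUBIC),alpha=1.5))
```

```text
t 6.6333 tcp [0.3534 0.0793 0.2173] F [0.31 0.43 0.  ] op 0.08485379358623327 j [ 0.03 -0.93 -1.06  0.75  0.01  1.54]
toolx [0.767 0.058 0.639] toolz [ 0.638  0.032 -0.769] tilt 39.7 tip173 [0.4638 0.0848 0.0842]
```

View pics/s3.png

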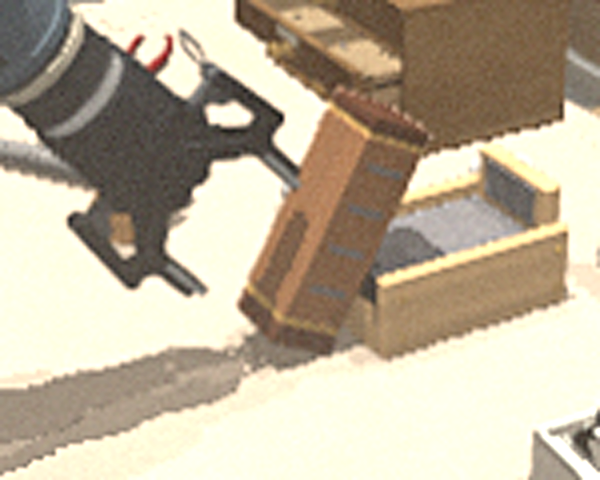

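The upper finger sits just behind the post's back at about (298,185), and the lower one at about (205,290) faces the foot end. I'll push forward slowly.

play_rows --deltas '[3,0.2,0,0,0,0,6,0.4,0,0,0,0,9,0.6,0,0,0,0,11,0.8,0,0,0,0,13,0.9,0,0,0,0,15,1.1,0,0,0,0,17,1.2,0,0,0,0,19,1.4,0,0,0,0,19,1.4,0,0,0,0]'

```text
time: 7.43
ee_pos: [0.3723, 0.0807, 0.218]
eef_rot: [0.94, 0.033, 0.34, -0.005]
ft_force: [0.8, 0.2, 0.5]
opening: 0.085
```

play_rows --deltas '[2,0.15,0,0,0,0,4,0.3,0,0,0,0,6,0.4,0,0,0,0,8,0.6,0,0,0,0,10,0.7,0,0,0,0,10,0.7,0,0,0,0]'

```text
time: 7.93
ee_pos: [0.3823, 0.0814, 0.218]
eef_rot: [0.94, 0.033, 0.34, -0.005]
ft_force: [-0.4, 0.3, -0.1]
opening: 0.0847
```

play_rows --deltas '[2,0.15,0,0,0,0,4,0.3,0,0,0,0,6,0.4,0,0,0,0,8,0.6,0,0,0,0,10,0.7,0,0,0,0,10,0.7,0,0,0,0]'

```text
time: 8.43
ee_pos: [0.3923, 0.0821, 0.218]
eef_rot: [0.94, 0.033, 0.34, -0.005]
ft_force: [-0.4, -0.8, 0.4]
opening: 0.0851
```

Run:
```python
from h import *
import pickle
st()
s=grab("scene");pickle.dump(s,open("s4.pkl","wb"))
cv2.imwrite("pics/s4.png",cv2.convertScaleAbs(cv2.resize(s[0][145:265,160:310],None,fx=5,fy=5,interpolation=cv2.INTER_CUBIC),alpha=1.5))
```

```text
t 8.4333 tcp [0.3923 0.0821 0.218 ] F [-0.41 -0.83  0.39] op 0.08514387800276171 j [ 0.04 -0.75 -0.98  0.64  0.01  1.54]
toolx [0.767 0.058 0.639] toolz [ 0.639  0.032 -0.769] tilt 39.7 tip173 [0.5028 0.0876 0.085 ]
```

View pics/s4.png

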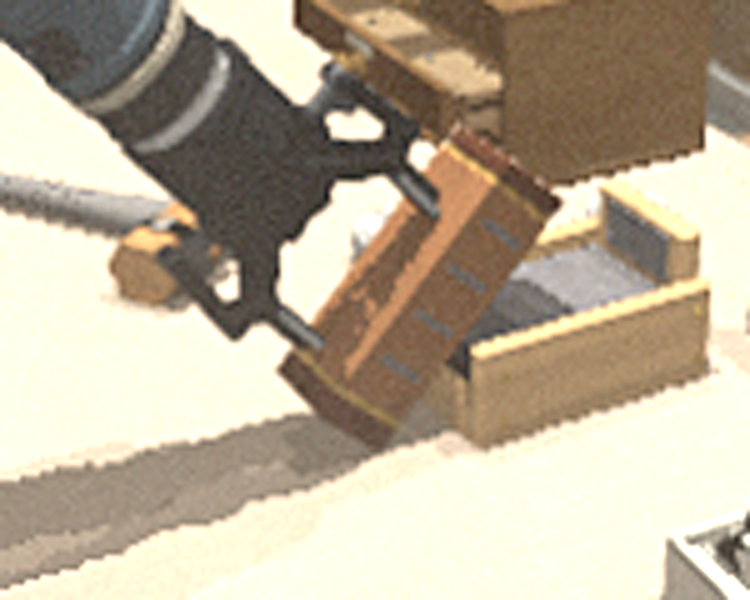

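The post is at about 45° with its foot off the table and both fingertips on its back, at about (435,213) and (320,345). I'll work out the rotation about the edge.

Run:
```python
import numpy as np
x0,z0=-135.8,168
prev=None
for blk in((0,14,2),(14,28,2),(28,40,2)):
    def P(a):
        r=np.radians(a);x,z=x0*np.cos(r)+z0*np.sin(r),-x0*np.sin(r)+z0*np.cos(r)
        f=np.radians(39.7-a);k=min(a/10,1)*3
        return np.array([x+k*np.sin(f),z-k*np.cos(f)])
    b=P(blk[0])
    print([float(round(v,1)) for a in range(blk[0]+2,blk[1]+1,2) for d in[P(a)-b] for v in(d[0]*.997,d[0]*.073,d[1],-.073*(a-blk[0]),.997*(a-blk[0]),0)])
```

```text
[6.3, 0.5, 4.2, -0.1, 2.0, 0.0, 12.7, 0.9, 8.1, -0.3, 4.0, 0.0, 19.2, 1.4, 11.8, -0.4, 6.0, 0.0, 25.9, 1.9, 15.2, -0.6, 8.0, 0.0, 32.6, 2.4, 18.4, -0.7, 10.0, 0.0, 39.2, 2.9, 21.9, -0.9, 12.0, 0.0, 45.8, 3.4, 25.2, -1.0, 14.0, 0.0]
[6.8, 0.5, 3.0, -0.1, 2.0, 0.0, 13.7, 1.0, 5.8, -0.3, 4.0, 0.0, 20.6, 1.5, 8.3, -0.4, 6.0, 0.0, 27.7, 2.0, 10.6, -0.6, 8.0, 0.0, 34.8, 2.5, 12.7, -0.7, 10.0, 0.0, 42.0, 3.1, 14.5, -0.9, 12.0, 0.0, 49.2, 3.6, 16.0, -1.0, 14.0, 0.0]
[7.3, 0.5, 1.3, -0.1, 2.0, 0.0, 14.6, 1.1, 2.3, -0.3, 4.0, 0.0, 22.0, 1.6, 3.1, -0.4, 6.0, 0.0, 29.4, 2.2, 3.6, -0.6, 8.0, 0.0, 36.8, 2.7, 3.8, -0.7, 10.0, 0.0, 44.2, 3.2, 3.8, -0.9, 12.0, 0.0]
```

play_rows --deltas '[6.3,0.5,4.2,-0.1,2.0,0.0,12.7,0.9,8.1,-0.3,4.0,0.0,19.2,1.4,11.8,-0.4,6.0,0.0,25.9,1.9,15.2,-0.6,8.0,0.0,32.6,2.4,18.4,-0.7,10.0,0.0,39.2,2.9,21.9,-0.9,12.0,0.0,45.8,3.4,25.2,-1.0,14.0,0.0]'

```text
time: 9.07
ee_pos: [0.4382, 0.0855, 0.2433]
eef_rot: [0.974, 0.035, 0.222, -0.001]
ft_force: [0.2, -0.1, -0.4]
opening: 0.0849
```

play_rows --deltas '[6.8,0.5,3.0,-0.1,2.0,0.0,13.7,1.0,5.8,-0.3,4.0,0.0,20.6,1.5,8.3,-0.4,6.0,0.0,27.7,2.0,10.6,-0.6,8.0,0.0,34.8,2.5,12.7,-0.7,10.0,0.0,42.0,3.1,14.5,-0.9,12.0,0.0,49.2,3.6,16.0,-1.0,14.0,0.0]'

```text
time: 9.65
ee_pos: [0.4878, 0.0891, 0.2595]
eef_rot: [0.994, 0.036, 0.101, 0.003]
ft_force: [0.6, -1.1, 0.9]
opening: 0.085
```

Run:
```python
from h import *
import pickle
st()
s=grab("scene");pickle.dump(s,open("s5.pkl","wb"))
cv2.imwrite("pics/s5.png",cv2.convertScaleAbs(cv2.resize(s[0][145:265,160:310],None,fx=5,fy=5,interpolation=cv2.INTER_CUBIC),alpha=1.5))
```

```text
t 9.65 tcp [0.4878 0.0891 0.2595] F [ 0.63 -1.1   0.91] op 0.08499443281454779 j [ 0.05 -0.14 -0.38  1.13 -0.01  1.54]
toolx [0.977 0.073 0.202] toolz [ 0.202  0.001 -0.979] tilt 11.7 tip173 [0.5227 0.0893 0.0901]
```

View pics/s5.png

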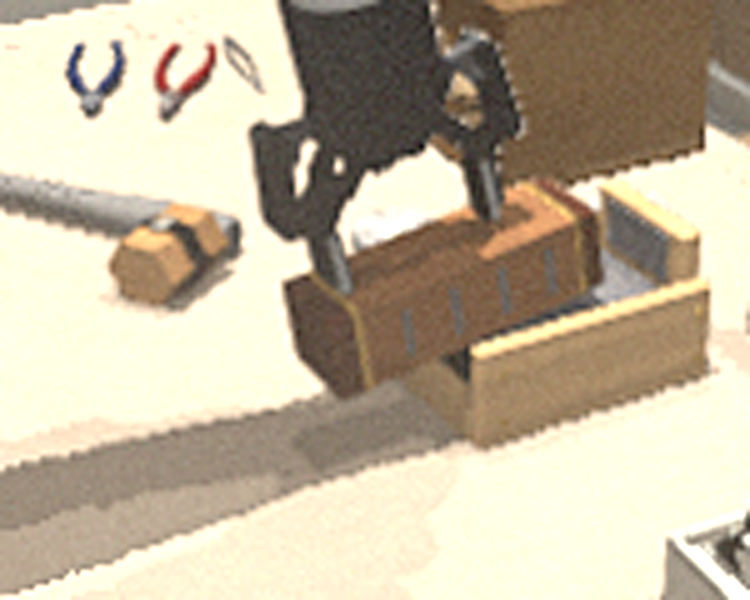

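The post is following both fingers down and is now at about 75 to 80°. I'll finish the lowering, then lift the hand away.

play_rows --deltas '[7.3,0.5,1.3,-0.1,2.0,0.0,14.6,1.1,2.3,-0.3,4.0,0.0,22.0,1.6,3.1,-0.4,6.0,0.0,29.4,2.2,3.6,-0.6,8.0,0.0,36.8,2.7,3.8,-0.7,10.0,0.0,44.2,3.2,3.8,-0.9,12.0,0.0,44.2,3.2,3.8,-0.9,12.0,0.0,44.2,3.2,3.8,-0.9,12.0,0.0]'

```text
time: 10.37
ee_pos: [0.5314, 0.0923, 0.2625]
eef_rot: [0.999, 0.037, -0.003, 0.007]
ft_force: [-0.1, -0.7, 0.8]
opening: 0.0851
```

play_rows --deltas '[0,0,2,0,0,0,0,0,4,0,0,0,0,0,8,0,0,0,0,0,25,0,0,0,0,0,60,0,0,0,-60,-4,70,0,0,0,-100,-7,70,0,0,0,-140,-10,70,0,0,0,-160,-12,70,0,0,0,-160,-12,70,0,0,0]'

```text
time: 11.2
ee_pos: [0.3649, 0.0802, 0.3322]
eef_rot: [0.999, 0.038, -0.005, 0.007]
ft_force: [0.6, 0.2, -0.1]
opening: 0.0852
```

Run:
```python
from h import *
import pickle
st()
s=grab("scene");t=grab("top");pickle.dump((s,t),open("s6.pkl","wb"))
a=cv2.convertScaleAbs(cv2.resize(s[0][160:250,215:310],None,fx=4,fy=4,interpolation=cv2.INTER_CUBIC),alpha=1.5)
b=cv2.convertScaleAbs(cv2.resize(t[0][140:220,205:270],None,fx=6,fy=6,interpolation=cv2.INTER_CUBIC),alpha=1.6)
c=np.zeros((480,770,3),np.uint8);c[:360,:380]=a;c[:480,380:770]=b;cv2.imwrite("pics/s6.png",c)
```

```text
t 11.2 tcp [0.3649 0.0802 0.3322] F [ 0.57  0.2  -0.12] op 0.08522743241240067 j [ 0.04 -0.35 -0.4   1.54 -0.01  1.54]
toolx [ 0.997  0.075 -0.011] toolz [-0.01  -0.015 -1.   ] tilt 1.0 tip173 [0.3632 0.0777 0.1593]
```

View pics/s6.png

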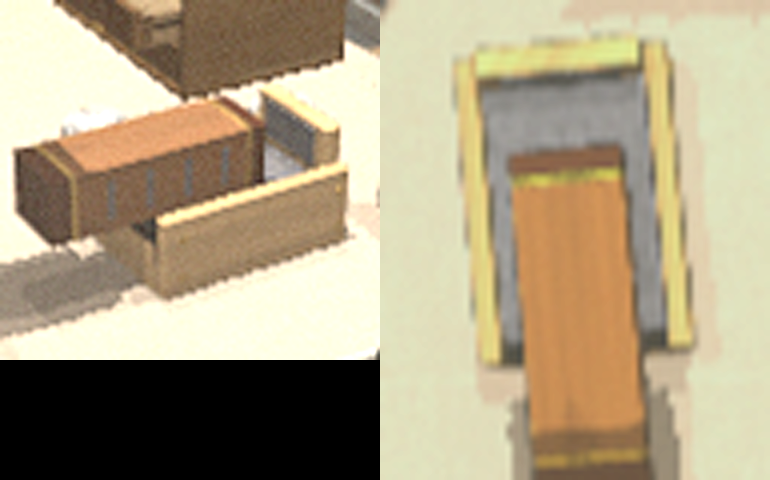

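The post lies on the felt. In the top crop its head edge runs from (509,152) to (622,147) and the stop's lower edge is near row 75.

Run:
```python
from h import *
import pickle
s,(im,K,D,E)=pickle.load(open("s6.pkl","rb"))
o=np.array([.6025,.0933]);a=np.radians(4.2);u=np.array([np.cos(a),np.sin(a)]);v=np.array([-u[1],u[0]])
for n,p,z in(("hl",(509,152),.1),("hr",(622,147),.1),("fl",(528,430),.1),("fr",(645,425),.1),("stopl",(478,78),.09),("stopr",(638,66),.09)):
    P=ray(((p[0]-380)/6+205-.4,p[1]/6+140-.4),K,D,E,z);d=P[:2]-o;print(n,P.round(4),"cradle",(d@u).round(4),(d@v).round(4))
```

```text
hl [0.6276 0.1242 0.1   ] cradle 0.0273 0.029
hr [0.629  0.0688 0.1   ] cradle 0.0247 -0.0263
fl [0.4916 0.1166 0.1   ] cradle -0.1089 0.0314
fr [0.493  0.0597 0.1   ] cradle -0.1116 -0.0255
stopl [0.6659 0.1399 0.09  ] cradle 0.0666 0.0419
stopr [0.6703 0.0608 0.09  ] cradle 0.0652 -0.0374
```

play_rows --deltas '[0,1,-20,0,0,0,5,2,-40,0,0,0,10,3,-60,0,0,0,15,3,-80,0,0,0,20,3.5,-95,0,0,0,20,3.5,-95,0,0,0,20,3.5,-95,0,0,0,20,3.5,-95,0,0,0]' --gripper 0

```text
time: 11.97
ee_pos: [0.392, 0.0838, 0.2389]
eef_rot: [0.999, 0.037, -0.002, 0.007]
ft_force: [-0.3, 0.1, -0.3]
opening: -0.0
```

play_rows --deltas '[6,0.4,0,0,0,0,12,0.9,0,0,0,0,18,1.3,0,0,0,0,24,1.8,0,0,0,0,30,2.2,0,0,0,0,36,2.6,0,0,0,0,42,3.1,0,0,0,0,47,3.5,0,0,0,0,52,3.8,0,0,0,0,56,4.1,0,0,0,0,60,4.4,0,0,0,0,64,4.7,0,0,0,0,68,5,0,0,0,0,72,5.3,0,0,0,0,76,5.6,0,0,0,0,80,5.8,0,0,0,0,83,6,0,0,0,0,83,6,0,0,0,0]'

```text
time: 13.47
ee_pos: [0.4748, 0.0898, 0.2378]
eef_rot: [0.999, 0.037, -0.003, 0.007]
ft_force: [-1.5, -0.2, 0.3]
opening: -0.0
```

play_rows --deltas '[2,0.15,0,0,0,0,4,0.3,0,0,0,0,6,0.4,0,0,0,0,6,0.4,0,0,0,0]'

```text
time: 13.8
ee_pos: [0.4807, 0.0902, 0.2378]
eef_rot: [0.999, 0.037, -0.003, 0.007]
ft_force: [-1.9, -0.6, 0.2]
opening: 0.0005
```

play_rows --deltas '[1,0.1,0,0,0,0,2,0.15,0,0,0,0,3,0.2,0,0,0,0,3,0.2,0,0,0,0]'

```text
time: 14.13
ee_pos: [0.4835, 0.0904, 0.2378]
eef_rot: [0.999, 0.037, -0.003, 0.007]
ft_force: [-2.3, -0.1, 0.0]
opening: -0.0004
```

Run:
```python
from h import *
import pickle
st()
s=grab("scene");t=grab("top");pickle.dump((s,t),open("s7.pkl","wb"))
a=cv2.convertScaleAbs(cv2.resize(s[0][160:250,215:310],None,fx=4,fy=4,interpolation=cv2.INTER_CUBIC),alpha=1.5)
b=cv2.convertScaleAbs(cv2.resize(t[0][140:220,205:270],None,fx=6,fy=6,interpolation=cv2.INTER_CUBIC),alpha=1.6)
c=np.zeros((480,770,3),np.uint8);c[:360,:380]=a;c[:480,380:770]=b;cv2.imwrite("pics/s7.png",c)
```

```text
t 14.1333 tcp [0.4835 0.0904 0.2378] F [-2.26 -0.05  0.05] op -0.0003710651803366534 j [ 0.05 -0.   -0.29  1.29 -0.01  1.55]
toolx [ 0.997  0.074 -0.006] toolz [-0.005 -0.015 -1.   ] tilt 0.9 tip173 [0.4826 0.0879 0.0648]
```

View pics/s7.png

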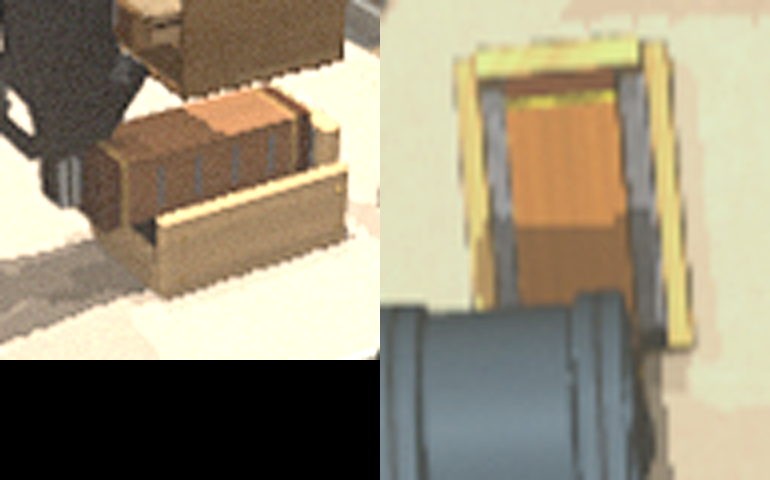

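The brass line is at row 98 and was at 177, so the post has moved about 38 mm and its head is nearly at the stop (row 72). I'll push on gently until the force rises.

play_rows --deltas '[0.7,0.05,0,0,0,0,1.4,0.1,0,0,0,0,2,0.15,0,0,0,0,2,0.15,0,0,0,0]'

```text
time: 14.57
ee_pos: [0.4851, 0.0905, 0.2378]
eef_rot: [0.999, 0.037, -0.003, 0.007]
ft_force: [-2.3, -0.0, 0.7]
opening: 0.0001
```

play_rows --deltas '[0.7,0.05,0,0,0,0,1.4,0.1,0,0,0,0,2,0.15,0,0,0,0,2,0.15,0,0,0,0]'

```text
time: 14.9
ee_pos: [0.4858, 0.0906, 0.2377]
eef_rot: [0.999, 0.037, -0.005, 0.007]
ft_force: [-7.9, -1.8, 4.1]
opening: 0.0005
```

The force has risen to 8 N and the tool has stopped advancing, so the head is on the stop. I'll back off straight and clear the hand.

play_rows --deltas '[-2,-0.1,0,0,0,0,-5,-0.4,0,0,0,0,-12,-0.9,0,0,0,0,-30,-2.2,0,0,0,0,-60,-4.4,0,0,0,0,-90,-6.6,30,0,0,0,-120,-8.8,60,0,0,0,-140,-10,90,0,0,0,-140,-10,90,0,0,0,-140,-10,90,0,0,0]'

```text
time: 15.73
ee_pos: [0.3474, 0.0807, 0.3307]
eef_rot: [0.999, 0.037, 0.001, 0.007]
ft_force: [0.2, -0.3, -1.2]
opening: -0.0004
```

Run:
```python
from h import *
import pickle
st()
t=grab("top");pickle.dump(t,open("s8.pkl","wb"))
s0=pickle.load(open("s0.pkl","rb"))["top"][0]
b=cv2.convertScaleAbs(cv2.resize(t[0][140:220,205:270],None,fx=7,fy=7,interpolation=cv2.INTER_CUBIC),alpha=1.6)
c=cv2.absdiff(t[0],s0)[100:260,160:400];c=cv2.convertScaleAbs(c,alpha=3)
o=np.zeros((560,700,3),np.uint8);o[:,:455]=b;o[:160,458:698]=c;o[165:325,458:698]=t[0][100:260,160:400]
cv2.imwrite("pics/s8.png",o)
```

```text
t 15.7333 tcp [0.3474 0.0807 0.3307] F [ 0.16 -0.34 -1.17] op -0.00041785954986254035 j [ 0.05 -0.41 -0.44  1.54 -0.01  1.54]
toolx [0.997 0.074 0.002] toolz [ 0.003 -0.014 -1.   ] tilt 0.8 tip173 [0.3479 0.0783 0.1577]
```

Run:
```python
from h import *
import pickle
im,K,D,E=pickle.load(open("s8.pkl","rb"));s6=pickle.load(open("s6.pkl","rb"))[1][0];s0=pickle.load(open("s0.pkl","rb"))["top"][0]
o=np.array([.6025,.0933]);a=np.radians(4.2);u=np.array([np.cos(a),np.sin(a)]);v=np.array([-u[1],u[0]])
def line(I,r0,r1,col):
    p=I[r0:r1,col-1:col+2].astype(int).mean(1);y=p[:,1]-p[:,0]*.3-p[:,2]*.4
    p2=I[r0:r1,col].astype(int);w=np.clip(p2[:,1]-np.median(p2[:,1])-8,0,None).astype(float);return r0+(w*np.arange(r1-r0)).sum()/max(w.sum(),1)
for n,I,r in(("before",s6,(166,174)),("after",im,(153,161))):
    for c in(229,232,235,238,241):
        q=ray((c,line(I,*r,c)),K,D,E,.1)[:2]-o;print(n,c,round(q@u,4),round(q@v,4))
d=cv2.absdiff(im,s0).max(2)
for n,(x,y) in dict(hex=(270,354),brac=(552,360),tin=(288,284),tin2=(309,210)).items():
    x=int(x*.64);y=int(y*.64);print(n,d[y-16:y+17,x-16:x+17].max(),cv2.phaseCorrelate(np.float32(cv2.cvtColor(s0[y-16:y+17,x-16:x+17],6)),np.float32(cv2.cvtColor(im[y-16:y+17,x-16:x+17],6)))[0])
```

```text
before 229 0.0116 0.0218
before 232 0.0118 0.0129
before 235 0.0113 0.0041
before 238 0.021 -0.0056
before 241 0.0123 -0.0137
after 229 0.0499 0.0185
after 232 0.0608 0.0087
after 235 0.0512 0.0006
after 238 0.0514 -0.0082
after 241 0.0584 -0.0177
hex 21 (0.013896586002260847, -0.0015127128604248696)
brac 4 (-0.006162199098426413, 0.014434807887376166)
tin 4 (-0.008018424103706678, -0.04177296082189841)
tin2 4 (0.008046143206179579, -0.03152054843914698)
```

```bash
python3 -c "
from plant import manip
print(manip.job_done())"
```

```text
the job is handed in; nothing more can be done
None
```

The post is lying on the felt with its head against the end stop, the hand is clear, and the job is handed in. No verdict was reported.

**What I did**
- **Tipping:** I pushed the post low with closed fingers, but it tipped onto the front edge instead of first sliding up to the board. The force reached about 65 N at the wrist until I eased off. It then rested leaning at about 28° on its own.
- **Lowering:** I opened the jaws and pressed both fingertips on its back. I turned it slowly about the edge at about 24°/s, so it came down under control and was never gripped.
- **Final push:** I pushed the foot with closed fingers until the force rose from about 2 N to 8 N at the stop, then backed away.

**Last checks**
- **Head position:** the head moved about 39 mm in the top image, which puts it about level with the stop face. This agrees with the force rise. Two of the ten brass-line readings were about 8 to 10 mm out, and I discounted them as noise.
- **Alignment and bystanders:** the post lies within about 2 mm of mid-width. The hexagonal block, bracelet and tin show no shift.
- **Not confirmed:** the final close-up could not be viewed because the 12-picture limit was reached, so these checks are numerical. Levelness was judged by eye from an earlier picture.

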